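# Square a drilled blank into the jig corner and latch it

## Robot

A 7-joint arm with a two-finger parallel gripper is mounted at the origin on a cart in front of the work surface, level with it; the furniture and walls round the work are solid. World frame = base frame: x ahead of the robot, y to its left, z up, the work surface at z = 0. Lengths are in m, angles in rad, forces in N, time in s.
With the tool pointing down it reaches from about 0.4 to 0.85 m from the base axis. Payload 6.9 kg.
Tool frame: the origin (TCP) lies at the very end of the fingers, on their centre line; the grasp point (between the pads) lies 19 mm behind it; z points along the fingers, y is the line along which they close (so a half turn about z gives the same grasp; the last joint's range is limited). The gripper opens to 85 mm and grips with 20 to 120 N. Pads are 22 mm wide; open, the fingers measure 114 mm over their backs; the gripper's body (76 mm by 85 mm) begins 54 mm behind the grasp point. The pads swing forward as they close: fully open they stand 13 mm farther back than shut.
Start: joints at [1.383, 0.507, -0.238, 1.5, 0.126, 1.149, -0.155], TCP at [0.18, -0.598, 0.231] pointing down, gripper open.
Joint ranges: [-3.08, 3.08], [-0.24, 2.05], [-1.43, 1.35], [0, 2.5], [-1.52, 4.66], [0.17, 1.96], [-2.89, 2.89]. Speed limits (rad/s): [2.39, 2.39, 3.14, 3.14, 3.14, 3.14, 3.14].

## Interface

Orientations are given as a rotation vector (axis times angle).
In Python, from bench import env gives the robot as it stands.
- The arm moves only by the tool jog_arm, never from a script. Its argument "motion" is a list of rows, each an object with "dp": the shift along the tool's x, y, z as a fraction of full scale, a list of three; "rot": the turn, a rotation vector about the tool's x, y, z as a fraction of full scale, a list of three; "hand": the closure, from -1 (fully open) to 1 (shut). A call has exactly 10 rows; each row is the pose to reach, as a shift and turn from the pose commanded when the call began, along the tool's axes at that moment; what a row does not reach only later rows make up. Full scale, the value 1, is 50 cm for a shift and pi/2 rad for a turn. A row lasts 1/12 s, in which the tool goes at most 41.7 mm and 7.16 degrees, less where a joint would pass 70% of its speed; a pose out of reach is approached as far as the arm can. A call with a number of a shift or a turn outside -1 to 1 is refused whole. A call with a gripper value outside its range is refused whole. The fingers move at their own pace and stop on an object; "force" is the grip in N (left out, the last holds). Time passes only in rows, so rows that repeat a pose let the fingers close, or fill a call up. It gives the time, the measured TCP pose, the force, the opening and the grip force at its end, in the units of the state.
- env.state(): the state, without advancing time (a new reading comes with each control period).
- env.snapshot(name): name is "scene" or "top" or "wrist"; returns (picture, depth): 384x512x3 uint8, red, green, blue; 384x512 float32, m along the optical axis (not along the pixel's ray), 0 where there is no reading.
- env.calibration(name): a dict with "fx", "fy", "cx", "cy" (pixels), "rvec" (rotation vector, rad) and "tvec" (3), from world to camera coordinates, as OpenCV has them; the wrist camera has in their place "hand_eye" (4x4, takes a point from camera to tool coordinates, whose origin is the TCP and whose axes are the flange's). Camera axes: x right, y down, z forward; pixel columns grow to the right and rows downward; lengths in m; the calibration is good to about 2 mm. A picture is of the moment at which its call begins: read the wrist's pose just before it. calibration takes no time and is no camera call.
- env.hand_in(): hands the job in; it is judged then, once.
Trained networks look in the newest picture that a camera, given by its name, has taken for a name from the list of things; names that differ only in an ending like _2 or _b are one class to them, and where a whole thing is asked for, a point or a joint stands for the part that bears it (a point fixed in the world has none). Each returns a list of dicts, best first, with "p" (0 to 1); they miss things now and then, are a little off and sometimes report something else, mostly with a low value. They report only what shows in the picture. A call takes as long as a camera call.
- env.recognise(query, camera): "centre" ([x, y, z] in m, in world coordinates, good to about 4 mm: the middle of the surface that is visible of it).
- env.spot_point(query, camera): "centre" ([x, y, z] in m, in world coordinates, good to about 4 mm: a listed point, or the origin of a listed thing).
The state is a dict: "time": time; "joints": joint angles; "qd": joint speeds; "joint_torque": joint torques, N m; "ee_pos": TCP position; "tcp_rot": TCP orientation; "wrist_force": force on the tool from outside, world axes, zero at the start; "wrist_torque": the same for the moment, N m; "opening": opening from 0.0 (shut) to 1.0 (fully open); "gripper_force": force on a finger pad.
Only numpy, scipy, OpenCV 4.12 (cv2) and the standard library are available. Lean on these libraries where they do the work, as an engineer would, in place of code of your own. Each camera call takes 0.05 s, during which the arm holds its last target. There are 200 camera calls.

## Task

The drilling jig on the bench must be loaded. Swing its latch fully open, slide the loose aluminium block along the jig plate, without picking it up, until it sits square and flush against both the long back fence and the short end stop, and then swing the latch fully shut behind it. The block must stay flush in the corner, and the tin, the tape roll and the hex key must be left where they are.

Things in the scene. Friction and masses are not known exactly. Their poses are not given: they have to be found in the camera images.
- jig: Dark steel plate fixed on the bench, 180 (x) x 270 (y) x 10 mm. Origin: on its underside, mid-width, 78 mm from its near edge; x away from the robot, y left. Back fence: steel bar along the far edge, 12 mm thick, near face at jig x = +90 mm. End stop: short bar, right, jig x 28 to 80 mm, left face at jig y = -100 mm. Both rise to 36 mm. Latch pivot at jig x +10.5, y -115 mm.
- seat (a point): Where the centre of the block's underside must come: on the jig plate (jig x = +55, y = -40, z = +10 mm), axes as the jig's.
- blank: Loose aluminium block, 70 (x) x 120 (y) x 30 mm, about 0.6 kg, with three vertical holes in a row (26 mm in the middle, 14 mm either side). Origin: centre of its underside; y along the 120 mm length. It starts askew on the jig plate, off the fences; home, a 120 mm side lies on the back fence and a 70 mm end on the end stop.
- latch (a joint): Latch angle about its upright pivot, rad. 0 = fully shut: the finger (steel bar 16 mm wide, reaching 74 mm from the pivot, top 30 mm above the bench) points to jig +y, 1.5 mm behind the seated block's near side. It grows as the finger swings towards the robot (anticlockwise from above) to 1.75 = fully open. Friction holds it where left (2 N at the knob).
- latch_knob (a point): Centre of the upright black knob on the latch, 20 mm thick and 30 mm high (53 to 83 mm above the bench, this point 66 mm above it), 60 mm from the pivot; a 12 mm shank joins it to the finger below.
- paste_tin: Round yellow and black tin, 70 mm across, 55 mm high, on the bench to the left of the jig; origin: centre of its underside. To be left alone.
- tape_roll: Flat roll of tape, 68 mm across, 19 mm high, on the bench to the left of the jig; origin: centre of its underside. To be left alone.
- hex_key: Black L-shaped hex key, 104 x 32 x 8 mm, on the bench at the near right; origin: centre of its underside. To be left alone.

How it is judged:
By the outcome, as a careful person would: the job done as asked, in the order asked, and still so for the second after the job is handed in, with the robot touching nothing.
It also fails if it takes over 67 s, if anything falls off the work surface, if the arm or the gripper's body presses on something with over 40 N, if the wrist force passes 120 N, or if a joint passes its speed limit or range.

## Working session

There is one attempt and no reset: what is moved stays moved. The work goes in short steps, Python scripts to look and compute and a tool call to move; the robot and the scene stay as the last step left them, time stands still between calls to the robot, and variables do not carry over. Pictures are saved under pics/ and viewed, at most 10 in all, crops included, and the job is handed in when it is done.

Besides the shell and the picture viewer there is one more tool, called after ">>>" by a JSON object that holds its "fn" and its "kwargs", one argument or row to a line. jog_arm: Moves the arm, as the interface text tells. Its arguments: {"type":"object","properties":{"motion":{"type":"array"},"force":{"type":"number"}},"required":["motion"]}

```bash
mkdir -p pics; ls
cat > h.py <<'E'
import numpy as np, cv2
from scipy.spatial.transform import Rotation as R
from bench import env
def save(n,f):
    im,d=env.snapshot(n); cv2.imwrite('pics/'+f+'.png',im[:,:,::-1]); np.save('pics/'+f+'.npy',d); return im,d
def cloud(n,d):
    c=env.calibration(n); v,u=np.mgrid[:384,:512]
    P=np.stack([(u-c['cx'])/c['fx']*d,(v-c['cy'])/c['fy']*d,d],-1)
    Rm=R.from_rotvec(np.ravel(c['rvec'])).as_matrix(); return (P-np.ravel(c['tvec']))@Rm
def proj(n,p):
    c=env.calibration(n); K=np.array([[c['fx'],0,c['cx']],[0,c['fy'],c['cy']],[0,0,1]])
    return cv2.projectPoints(np.float64(p).reshape(-1,1,3),np.ravel(c['rvec']),np.ravel(c['tvec']),K,None)[0][:,0]
E
python3 - <<'E'
from h import *
s=env.state(); print(s['time'],s['ee_pos'],s['tcp_rot'],s['opening'])
for n in('top','scene'):
    im,d=save(n,n+'0')
    for q in('jig','blank','latch','latch_knob','seat','paste_tin','tape_roll','hex_key'):
        print(n,q,[(np.round(r['centre'],3).tolist(),round(r['p'],2)) for r in env.spot_point(q,n)[:2]])
a=cv2.imread('pics/top0.png'); cv2.imwrite('pics/top0b.png',cv2.resize(a,(800,600)))
E
```

```text
pics
0.0 [ 0.18017666 -0.59793866  0.23041763] [-3.10622648e+00 -4.58028266e-01  4.80946524e-04] 0.9973335186696913
top jig []
top blank []Traceback (most recent call last):
  File "<stdin>", line 6, in <module>
ValueError: it knows: blank, hex_key, jig, latch_knob, paste_tin, seat, tape_roll
```

Run:
```python
from h import *
for n in('top','scene'):
    im,d=save(n,n+'1')
    for q in('jig','blank','latch_knob','seat','paste_tin','hex_key'):
        print(n,q,[(np.round(r['centre'],3).tolist(),round(r['p'],2)) for r in env.spot_point(q,n)[:2]])
    X=cloud(n,d); np.save('pics/X'+n,X); print(np.isfinite(X).all(), (d>0).mean())
a=cv2.imread('pics/top1.png'); cv2.imwrite('pics/top1b.png',cv2.resize(a,(800,600)))
print(env.state()['time'])
```

```text
top jig [([0.499, -0.154, 0.0], 0.88)]
top blank [([0.506, -0.114, 0.012], 0.9)]
top latch_knob [([0.5, -0.215, 0.07], 0.86), ([0.413, -0.418, 0.003], 0.71)]
top seat [([0.556, -0.198, 0.01], 0.8)]
top paste_tin [([0.479, 0.113, -0.002], 0.8), ([0.556, -0.2, 0.014], 0.66)]
top hex_key [([0.412, -0.415, 0.001], 0.72)]
True 0.996307373046875
scene jig [([0.499, -0.159, -0.004], 0.71)]
scene blank [([0.508, -0.11, 0.007], 0.67)]
scene latch_knob [([0.502, -0.213, 0.064], 0.85)]
scene seat [([0.507, -0.111, 0.009], 0.73), ([0.554, -0.197, 0.012], 0.56)]
scene paste_tin [([0.481, 0.108, -0.0], 0.97)]
scene hex_key [([0.409, -0.418, -0.002], 0.51)]
True 0.9959767659505209
0.85
```

View pics/top1b.png

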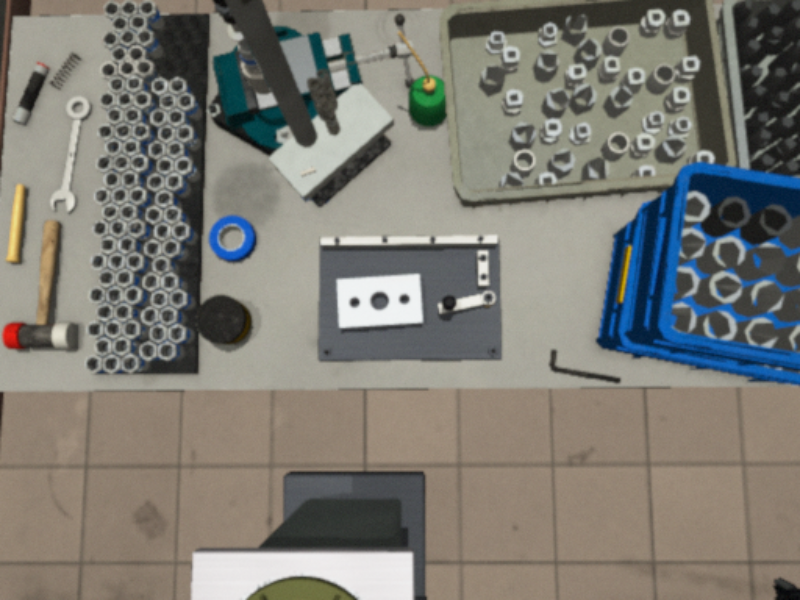

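View pics/scene1.png

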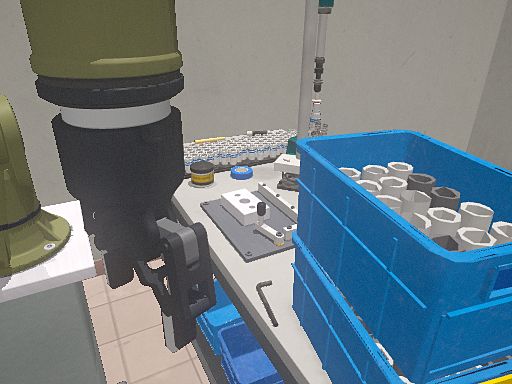

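Top view (800x600): the block is at (380,301), slightly askew. The fence runs along row 240, the end stop is at (483,268), the latch pivot at (489,298) and the knob at (449,302), with the latch close to shut. In the scene view the arm is hanging to the right, beside the blue bins.

```bash
cat >> h.py <<'E'
def rect(X,lo,hi,x0,x1,y0,y1):
    m=(X[...,2]>lo)&(X[...,2]<hi)&(X[...,0]>x0)&(X[...,0]<x1)&(X[...,1]>y0)&(X[...,1]<y1)
    p=X[m][:,:2].astype(np.float32); n,l,st,ce=cv2.connectedComponentsWithStats(m.astype(np.uint8))
    k=1+np.argmax(st[1:,4]); p=X[l==k]; r=cv2.minAreaRect((p[:,:2]*1000).astype(np.float32))
    return dict(n=len(p),c=np.round(r[0],1),size=np.round(r[1],1),ang=round(r[2],2),z=round(float(np.median(p[:,2])),4),box=np.round(cv2.boxPoints(r),0).tolist())
E
python3 - <<'E'
from h import *
for n in('top','scene'):
    X=np.load('pics/X%s.npy'%n)
    print(n)
    for nm,a in dict(block=(.03,.05,.44,.58,-.2,-.02),fence=(.025,.05,.58,.63,-.35,.05),stop=(.025,.05,.5,.59,-.3,-.24),latch=(.02,.04,.46,.53,-.29,-.18),knob=(.07,.1,.45,.55,-.28,-.16),tin=(.04,.07,.4,.56,.04,.17),plate=(.004,.015,.38,.6,-.32,.02)).items():
        try: print(nm,rect(X,*a))
        except Exception as e: print(nm,e)
    m=(abs(X[...,0]-.7)<.35)&(X[...,1]>-.75)&(X[...,1]<-.3)&(X[...,2]>.05); print('bins',[np.round(np.percentile(X[m][:,i],[1,99]),3) for i in range(3)])
c=env.calibration('wrist'); print({k:np.round(v,3).tolist() for k,v in c.items()})
print(np.round(R.from_rotvec(env.state()['tcp_rot']).as_matrix(),3))
print(env.calibration('top'))
E
```

```text
top
block {'n': 1491, 'c': array([ 503.9, -110.8]), 'size': array([ 70.2, 120.3]), 'ang': 3.33, 'z': 0.0398, 'box': [[465.0, -53.0], [472.0, -173.0], [542.0, -169.0], [535.0, -49.0]]}
fence {'n': 669, 'c': array([ 593.5, -153.8]), 'size': array([257.1,  13.6]), 'ang': 89.95, 'z': 0.0352, 'box': [[587.0, -282.0], [600.0, -282.0], [600.0, -25.0], [587.0, -25.0]]}
stop {'n': 170, 'c': array([ 550.7, -261.7]), 'size': array([16.1, 50.6]), 'ang': 89.41, 'z': 0.0355, 'box': [[525.0, -269.0], [576.0, -270.0], [576.0, -254.0], [525.0, -253.0]]}
latch {'n': 229, 'c': array([ 502.3, -237.1]), 'size': array([19.7, 83.4]), 'ang': 9.9, 'z': 0.0298, 'box': [[485.0, -198.0], [500.0, -280.0], [519.0, -276.0], [505.0, -194.0]]}
knob {'n': 66, 'c': array([ 494.9, -210.5]), 'size': array([17.4, 17.5]), 'ang': 87.28, 'z': 0.0807, 'box': [[486.0, -219.0], [503.0, -220.0], [504.0, -202.0], [487.0, -201.0]]}
tin {'n': 794, 'c': array([477.4, 113.8]), 'size': array([69.2, 68.6]), 'ang': 73.08, 'z': 0.0547, 'box': [[435.0, 91.0], [500.0, 71.0], [520.0, 137.0], [455.0, 157.0]]}
plate {'n': 6186, 'c': array([ 
[... 1327 characters left out ...]
1.6, -159.1]), 'size': array([121.5, 271.6]), 'ang': 0.75, 'z': 0.0107, 'box': [[419.0, -24.0], [423.0, -296.0], [544.0, -294.0], [541.0, -23.0]]}
bins [array([0.38 , 0.606]), array([-0.729, -0.441]), array([0.064, 0.301])]
{'fx': 309.358, 'fy': 309.358, 'cx': 255.277, 'cy': 195.156, 'hand_eye': [[-0.0, -0.959, -0.283, 0.072], [1.0, -0.0, -0.001, -0.001], [0.001, -0.283, 0.959, -0.143], [0.0, 0.0, 0.0, 1.0]]}
[[ 0.957  0.289  0.   ]
 [ 0.289 -0.957  0.   ]
 [ 0.     0.    -1.   ]]
{'fx': 439.2423710287946, 'fy': 439.2423710287946, 'cx': 259.85983380958305, 'cy': 190.04802646200693, 'rvec': array([ 2.13506275, -2.15142871,  0.11634906]), 'tvec': array([-0.14709993,  0.51134379,  0.96582021])}
```

>>> {"fn": "jog_arm", "kwargs": {
  "motion": [
    {"dp":[0.05,-0.06,0],"rot":[0,0,0.08],"hand":-1},
    {"dp":[0.11,-0.12,0],"rot":[0,0,0.16],"hand":-1},
    {"dp":[0.16,-0.18,0],"rot":[0,0,0.24],"hand":-1},
    {"dp":[0.21,-0.24,0],"rot":[0,0,0.32],"hand":-1},
    {"dp":[0.26,-0.3,0],"rot":[0,0,0.4],"hand":-1},
    {"dp":[0.32,-0.36,0],"rot":[0,0,0.48],"hand":-1},
    {"dp":[0.39,-0.39,0],"rot":[0,0,0.567],"hand":-1},
    {"dp":[0.46,-0.41,0],"rot":[0,0,0.567],"hand":-1},
    {"dp":[0.53,-0.44,0],"rot":[0,0,0.567],"hand":-1},
    {"dp":[0.6,-0.47,0],"rot":[0,0,0.567],"hand":-1}
  ]
}}

```text
time: 1.68
ee_pos: [0.4012, -0.2853, 0.2317]
tcp_rot: [3.002, -0.925, 0.002]
wrist_force: [-0.3, -0.9, 0.5]
opening: 0.998
gripper_force: 0.0
```

>>> {"fn": "jog_arm", "kwargs": {
  "motion": [
    {"dp":[0.03,-0.07,0.02],"rot":[0,0,0],"hand":-1},
    {"dp":[0.05,-0.15,0.04],"rot":[0,0,0],"hand":-1},
    {"dp":[0.078,-0.227,0.064],"rot":[0,0,0],"hand":-1},
    {"dp":[0.078,-0.227,0.064],"rot":[0,0,0],"hand":-1},
    {"dp":[0.078,-0.227,0.064],"rot":[0,0,0],"hand":-1},
    {"dp":[0.078,-0.227,0.064],"rot":[0,0,0],"hand":-1},
    {"dp":[0.078,-0.227,0.064],"rot":[0,0,0],"hand":-1},
    {"dp":[0.078,-0.227,0.064],"rot":[0,0,0],"hand":-1},
    {"dp":[0.078,-0.227,0.064],"rot":[0,0,0],"hand":-1},
    {"dp":[0.078,-0.227,0.064],"rot":[0,0,0],"hand":-1}
  ]
}}

```text
time: 2.52
ee_pos: [0.4954, -0.2159, 0.1997]
tcp_rot: [3.001, -0.928, 0.001]
wrist_force: [-0.5, -0.6, -0.0]
opening: 1.003
gripper_force: 0.0
```

```bash
cat >> h.py <<'E'
def wcloud(d):
    s=env.state(); c=env.calibration('wrist'); v,u=np.mgrid[:384,:512]
    P=np.stack([(u-c['cx'])/c['fx']*d,(v-c['cy'])/c['fy']*d,d],-1)
    H=np.array(c['hand_eye']); P=P@H[:3,:3].T+H[:3,3]
    X=P@R.from_rotvec(s['tcp_rot']).as_matrix().T+s['ee_pos']; X[d<=0]=-9; return X
def move(world,yaw=0):
    "world shift (m), yaw (deg, world) -> dp, rot"
    M=R.from_rotvec(env.state()['tcp_rot']).as_matrix(); return np.round(M.T@np.array(world)/.5,3), round(-yaw/90,3)
E
python3 - <<'E'
from h import *
s=env.state(); im,d=save('wrist','w1'); X=wcloud(d); np.save('pics/Xw1',X)
print(s['ee_pos'])
for q in('jig','blank','latch_knob','seat'):
    print(q,[(np.round(r['centre'],3).tolist(),round(r['p'],2)) for r in env.spot_point(q,'wrist')[:2]])
for nm,a in dict(block=(.034,.05,.44,.58,-.2,-.02),fence=(.03,.05,.58,.63,-.35,.05),stop=(.033,.05,.5,.59,-.3,-.24),latch=(.02,.033,.46,.53,-.29,-.18),knob=(.075,.1,.45,.55,-.28,-.16)).items():
    try: print(nm,rect(X,*a))
    except Exception as e: print(nm,e)
E
```

```text
[ 0.49538515 -0.2159048   0.19972388]
jig [([0.501, -0.159, 0.0], 0.94), ([0.555, -0.199, 0.012], 0.69)]
blank [([0.508, -0.111, 0.01], 0.56)]
latch_knob [([0.499, -0.212, 0.067], 0.74)]
seat [([0.559, -0.198, 0.013], 0.91), ([0.498, -0.211, 0.063], 0.52)]
block {'n': 5986, 'c': array([ 506.5, -112.6]), 'size': array([ 70.1, 120.4]), 'ang': 3.28, 'z': 0.0404, 'box': [[468.0, -54.0], [475.0, -175.0], [545.0, -171.0], [538.0, -50.0]]}
fence {'n': 3533, 'c': array([ 596.3, -155.5]), 'size': array([ 12.5, 259.4]), 'ang': 0.03, 'z': 0.0364, 'box': [[590.0, -26.0], [590.0, -285.0], [603.0, -285.0], [602.0, -26.0]]}
stop {'n': 954, 'c': array([ 554.3, -263.1]), 'size': array([16. , 51.9]), 'ang': 89.98, 'z': 0.0366, 'box': [[528.0, -271.0], [580.0, -271.0], [580.0, -255.0], [528.0, -255.0]]}
latch {'n': 1027, 'c': array([ 503.4, -239.1]), 'size': array([20.5, 83.5]), 'ang': 13.86, 'z': 0.0302, 'box': [[483.0, -201.0], [503.0, -282.0], [523.0, -277.0], [503.0, -196.0]]}
knob {'n': 383, 'c': array([ 499. , -211.6]), 'size': array([18.7, 18.5]), 'ang': 55.88, 'z': 0.0824, 'box': [[486.0, -214.0], [501.0, -225.0], [512.0, -209.0], [497.0, -199.0]]}
```

View pics/w1.png

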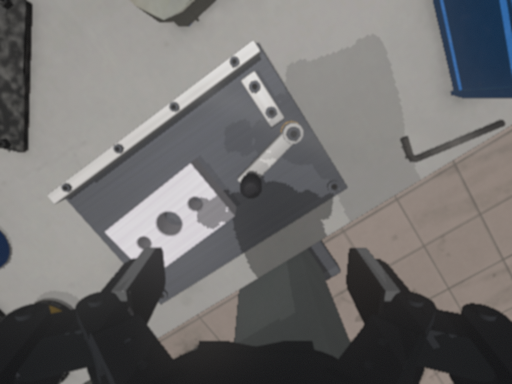

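The wrist view shows the pivot at (292,132), the knob at (251,186), the block around (170,222), and the fence and stop both clear. The jig is square to the world with its origin at about (0.500, -0.155). The latch stands at about 0.19 rad. Next I descend and grip the knob.

>>> {"fn": "jog_arm", "kwargs": {
  "motion": [
    {"dp":[0.002,-0.01,0.08],"rot":[0,0,0],"hand":-1},
    {"dp":[0.002,-0.01,0.16],"rot":[0,0,0],"hand":-1},
    {"dp":[0.002,-0.01,0.23],"rot":[0,0,0],"hand":-1},
    {"dp":[0.002,-0.01,0.27],"rot":[0,0,0],"hand":-1},
    {"dp":[0.002,-0.01,0.3],"rot":[0,0,0],"hand":-1},
    {"dp":[0.002,-0.01,0.3],"rot":[0,0,0],"hand":1},
    {"dp":[0.002,-0.01,0.3],"rot":[0,0,0],"hand":1},
    {"dp":[0.002,-0.01,0.3],"rot":[0,0,0],"hand":1},
    {"dp":[0.002,-0.01,0.3],"rot":[0,0,0],"hand":1},
    {"dp":[0.002,-0.01,0.3],"rot":[0,0,0],"hand":1}
  ],
  "force": 25
}}

```text
time: 3.6
ee_pos: [0.5003, -0.2117, 0.0506]
tcp_rot: [3.002, -0.925, 0.004]
wrist_force: [0.1, 1.2, -0.4]
opening: 0.303
gripper_force: 0.0
```

Run:
```python
from h import *
s=env.state(); print(s['ee_pos'],s['opening'],s['gripper_force'],s['wrist_force'])
k=np.array([.4990,-.2120]); p=np.array([.5105,-.270])
for r in np.linspace(.19,1.77,11): 
    q=p+.060*np.array([-np.sin(r),np.cos(r)]); print(round(r,2),move([*(q-s['ee_pos'][:2]),0])[0])
```

```text
[ 0.50030451 -0.21167626  0.05057774] 0.3032761017405024 0.0 [ 0.06977974  1.16146044 -0.41442921]
0.19 [-0.003  0.    -0.   ]
0.35 [-0.015  0.015 -0.   ]
0.51 [-0.025  0.031 -0.   ]
0.66 [-0.032  0.048 -0.   ]
0.82 [-0.036  0.067 -0.   ]
0.98 [-0.037  0.086 -0.   ]
1.14 [-0.036  0.105 -0.   ]
1.3 [-0.031  0.123 -0.   ]
1.45 [-0.024  0.14  -0.   ]
1.61 [-0.014  0.157 -0.   ]
1.77 [-0.001  0.171 -0.   ]
```

>>> {"fn": "jog_arm", "kwargs": {
  "motion": [
    {"dp":[0,0,0],"rot":[0,0,0],"hand":1},
    {"dp":[0,0,0],"rot":[0,0,0],"hand":1},
    {"dp":[-0.008,0.007,0],"rot":[0,0,0],"hand":1},
    {"dp":[-0.015,0.015,0],"rot":[0,0,0],"hand":1},
    {"dp":[-0.02,0.023,0],"rot":[0,0,0],"hand":1},
    {"dp":[-0.025,0.031,0],"rot":[0,0,0],"hand":1},
    {"dp":[-0.032,0.048,0],"rot":[0,0,0],"hand":1},
    {"dp":[-0.036,0.067,0],"rot":[0,0,0],"hand":1},
    {"dp":[-0.037,0.086,0],"rot":[0,0,0],"hand":1},
    {"dp":[-0.036,0.105,0],"rot":[0,0,0],"hand":1}
  ]
}}

```text
time: 4.43
ee_pos: [0.4553, -0.2409, 0.0499]
tcp_rot: [-3.001, 0.917, 0.002]
wrist_force: [-0.8, 9.6, 6.3]
opening: 0.218
gripper_force: 27.6
```

>>> {"fn": "jog_arm", "kwargs": {
  "motion": [
    {"dp":[0.002,0.009,0],"rot":[0,0,0],"hand":1},
    {"dp":[0.005,0.018,0],"rot":[0,0,0],"hand":1},
    {"dp":[0.008,0.026,0],"rot":[0,0,0],"hand":1},
    {"dp":[0.012,0.035,0],"rot":[0,0,0],"hand":1},
    {"dp":[0.017,0.044,0],"rot":[0,0,0],"hand":1},
    {"dp":[0.022,0.052,0],"rot":[0,0,0],"hand":1},
    {"dp":[0.028,0.059,0],"rot":[0,0,0],"hand":1},
    {"dp":[0.035,0.066,0],"rot":[0,0,0],"hand":1},
    {"dp":[0.04,0.069,0],"rot":[0,0,0],"hand":1},
    {"dp":[0.04,0.069,0],"rot":[0,0,0],"hand":1}
  ]
}}

```text
time: 5.27
ee_pos: [0.4518, -0.2823, 0.0495]
tcp_rot: [-3.001, 0.922, 0.003]
wrist_force: [-1.9, 5.7, 5.4]
opening: 0.217
gripper_force: 25.4
```

>>> {"fn": "jog_arm", "kwargs": {
  "motion": [
    {"dp":[0.004,0.004,0],"rot":[0,0,0],"hand":1},
    {"dp":[0.008,0.008,0],"rot":[0,0,0],"hand":1},
    {"dp":[0.011,0.011,0],"rot":[0,0,0],"hand":1},
    {"dp":[0.011,0.011,0],"rot":[0,0,0],"hand":1},
    {"dp":[0.011,0.011,0],"rot":[0,0,0],"hand":-1},
    {"dp":[0.011,0.011,0],"rot":[0,0,0],"hand":-1},
    {"dp":[0.011,0.011,0],"rot":[0,0,0],"hand":-1},
    {"dp":[0.011,0.011,0],"rot":[0,0,0],"hand":-1},
    {"dp":[0.011,0.011,-0.04],"rot":[0,0,0],"hand":-1},
    {"dp":[0.011,0.011,-0.1],"rot":[0,0,0],"hand":-1}
  ]
}}

```text
time: 6.1
ee_pos: [0.4519, -0.2917, 0.0975]
tcp_rot: [-3.001, 0.926, 0.008]
wrist_force: [0.6, -1.0, 0.2]
opening: 0.996
gripper_force: 0.0
```

Run:
```python
from h import *
s=env.state(); print(s['ee_pos'],s['opening'])
for n in('wrist','top'):
    im,d=save(n,n+'2'); X=wcloud(d) if n=='wrist' else cloud(n,d)
    for nm,a in dict(block=(.034,.05,.44,.58,-.2,-.02),latch=(.02,.033,.42,.54,-.31,-.25),knob=(.075,.09,.42,.5,-.31,-.25)).items():
        try: print(n,nm,rect(X,*a))
        except Exception as e: print(n,nm,e)
    print([(np.round(r['centre'],3).tolist(),round(r['p'],2)) for r in env.spot_point('latch_knob',n)[:2]])
```

```text
[ 0.45187747 -0.29170828  0.09751451] 0.9962046809072261
wrist block {'n': 8331, 'c': array([ 511. , -128.7]), 'size': array([70.4, 95.7]), 'ang': 3.41, 'z': 0.0468, 'box': [[473.0, -83.0], [479.0, -179.0], [549.0, -174.0], [543.0, -79.0]]}
wrist latch {'n': 390, 'c': array([ 485.6, -287.2]), 'size': array([82.5,  6.6]), 'ang': 12.79, 'z': 0.0278, 'box': [[445.0, -293.0], [446.0, -299.0], [527.0, -281.0], [525.0, -275.0]]}
wrist knob {'n': 848, 'c': array([ 455.7, -283.4]), 'size': array([18.9, 18.9]), 'ang': 56.12, 'z': 0.0882, 'box': [[443.0, -286.0], [458.0, -296.0], [469.0, -281.0], [453.0, -270.0]]}
[([0.452, -0.283, 0.064], 0.96)]
top block {'n': 1478, 'c': array([ 503.9, -111. ]), 'size': array([ 70.5, 120. ]), 'ang': 3.4, 'z': 0.0397, 'box': [[465.0, -53.0], [472.0, -173.0], [543.0, -169.0], [536.0, -49.0]]}
top latch {'n': 15, 'c': array([ 460.9, -270.9]), 'size': array([15.5,  4.5]), 'ang': 1.23, 'z': 0.028, 'box': [[453.0, -269.0], [453.0, -273.0], [469.0, -273.0], [469.0, -268.0]]}
top knob attempt to get argmax of an empty sequence
[]
```

View pics/wrist2.png

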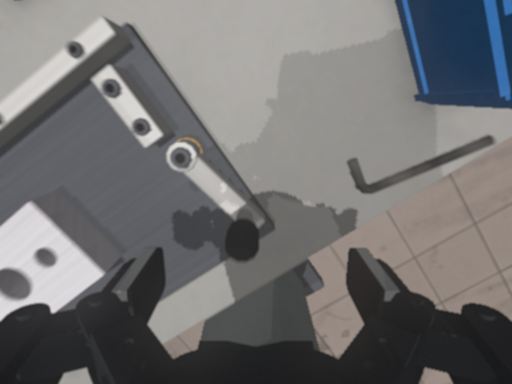

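The latch is fully open: the knob is at (242,240), and at the joint stop it slipped in the grip. Next I turn square, half open the hand so both fingertips can push, and come down in front of the block.

>>> {"fn": "jog_arm", "kwargs": {
  "motion": [
    {"dp":[-0.045,-0.055,-0.01],"rot":[0,0,-0.076],"hand":-0.3},
    {"dp":[-0.09,-0.11,-0.01],"rot":[0,0,-0.152],"hand":-0.3},
    {"dp":[-0.14,-0.165,-0.01],"rot":[0,0,-0.228],"hand":-0.3},
    {"dp":[-0.185,-0.22,-0.01],"rot":[0,0,-0.305],"hand":-0.3},
    {"dp":[-0.231,-0.278,0],"rot":[0,0,-0.381],"hand":-0.3},
    {"dp":[-0.231,-0.278,0.03],"rot":[0,0,-0.381],"hand":-0.3},
    {"dp":[-0.231,-0.278,0.08],"rot":[0,0,-0.381],"hand":-0.3},
    {"dp":[-0.231,-0.278,0.13],"rot":[0,0,-0.381],"hand":-0.3},
    {"dp":[-0.231,-0.278,0.163],"rot":[0,0,-0.381],"hand":-0.3},
    {"dp":[-0.231,-0.278,0.163],"rot":[0,0,-0.381],"hand":-0.3}
  ]
}}

```text
time: 7.13
ee_pos: [0.4341, -0.1116, 0.0145]
tcp_rot: [-3.14, -0.002, 0.01]
wrist_force: [0.1, 0.2, 0.1]
opening: 0.651
gripper_force: 0.0
```

>>> {"fn": "jog_arm", "kwargs": {
  "motion": [
    {"dp":[0.02,0,0],"rot":[0,0,0],"hand":-0.3},
    {"dp":[0.035,0,0],"rot":[0,0,0],"hand":-0.3},
    {"dp":[0.05,0,0],"rot":[0,0,0],"hand":-0.3},
    {"dp":[0.065,0,0],"rot":[0,0,0],"hand":-0.3},
    {"dp":[0.08,0,0],"rot":[0,0,0],"hand":-0.3},
    {"dp":[0.095,0,0],"rot":[0,0,0],"hand":-0.3},
    {"dp":[0.11,0,0],"rot":[0,0,0],"hand":-0.3},
    {"dp":[0.122,0,0],"rot":[0,0,0],"hand":-0.3},
    {"dp":[0.132,0,0],"rot":[0,0,0],"hand":-0.3},
    {"dp":[0.132,0,0],"rot":[0,0,0],"hand":-0.3}
  ]
}}

```text
time: 7.97
ee_pos: [0.5034, -0.1124, 0.0183]
tcp_rot: [3.141, 0.0, 0.001]
wrist_force: [-2.8, -0.8, 1.5]
opening: 0.649
gripper_force: 1.1
```

Run:
```python
from h import *
im,d=save('top','top3'); X=cloud('top',d); print(rect(X,.033,.05,.44,.583,-.24,-.02))
im,d=save('wrist','w3'); X=wcloud(d); print(rect(X,.033,.05,.44,.588,-.24,-.02), rect(X,.03,.05,.58,.63,-.35,.05)['box'])
```

```text
{'n': 178, 'c': array([ 551.7, -163.2]), 'size': array([18.2, 58.4]), 'ang': 89.75, 'z': 0.0397, 'box': [[523.0, -172.0], [581.0, -172.0], [581.0, -154.0], [523.0, -154.0]]}
{'n': 49017, 'c': array([ 537.9, -115.1]), 'size': array([ 92.2, 121.3]), 'ang': 0.19, 'z': 0.0403, 'box': [[492.0, -55.0], [492.0, -176.0], [584.0, -176.0], [584.0, -54.0]]} [[590.0, -26.0], [590.0, -211.0], [602.0, -211.0], [602.0, -26.0]]
```

View pics/w3.png

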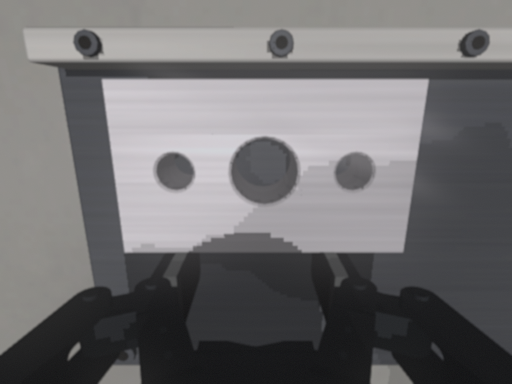

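The wrist view shows the block square to the fence, with its far edge at row 80 and the fence face at row 65, so the gap is about 6 mm. I close the gap, then go round to the left end.

>>> {"fn": "jog_arm", "kwargs": {
  "motion": [
    {"dp":[0.006,0,0],"rot":[0,0,0],"hand":-0.3},
    {"dp":[0.012,0,0],"rot":[0,0,0],"hand":-0.3},
    {"dp":[0.012,0,0],"rot":[0,0,0],"hand":-0.3},
    {"dp":[-0.03,0,0],"rot":[0,0,0],"hand":-0.3},
    {"dp":[-0.03,0,-0.08],"rot":[0,0,0],"hand":0.2},
    {"dp":[0,-0.03,-0.16],"rot":[0,0,0],"hand":1},
    {"dp":[0.04,-0.08,-0.16],"rot":[0,0,0],"hand":1},
    {"dp":[0.08,-0.13,-0.16],"rot":[0,0,0],"hand":1},
    {"dp":[0.108,-0.2,-0.16],"rot":[0,0,0],"hand":1},
    {"dp":[0.108,-0.2,-0.12],"rot":[0,0,0],"hand":1}
  ]
}}

```text
time: 8.9
ee_pos: [0.5634, -0.0027, 0.082]
tcp_rot: [-3.135, -0.013, -0.021]
wrist_force: [1.5, 1.2, 0.2]
opening: 0.005
gripper_force: 0.0
```

Run:
```python
from h import *
s=env.state();print(s['ee_pos'],s['opening'])
im,d=save('wrist','w4'); X=wcloud(d); print(rect(X,.034,.05,.44,.588,-.24,-.02), rect(X,.03,.05,.58,.63,-.35,.05)['box'])
```

```text
[ 0.56336373 -0.00267272  0.08196849] 0.005026641098740147
{'n': 14234, 'c': array([ 548.3, -118.6]), 'size': array([120.5,  70.8]), 'ang': 89.79, 'z': 0.035, 'box': [[513.0, -179.0], [583.0, -179.0], [584.0, -59.0], [513.0, -58.0]]} [[585.0, -165.0], [597.0, -165.0], [597.0, -30.0], [585.0, -30.0]]
```

>>> {"fn": "jog_arm", "kwargs": {
  "motion": [
    {"dp":[0,0,0.02],"rot":[0,0,0],"hand":1},
    {"dp":[0,0,0.06],"rot":[0,0,0],"hand":1},
    {"dp":[0,0,0.1],"rot":[0,0,0],"hand":1},
    {"dp":[0,0,0.12],"rot":[0,0,0],"hand":1},
    {"dp":[0,0,0.12],"rot":[0,0,0],"hand":1},
    {"dp":[0,0.01,0.12],"rot":[0,0,0],"hand":1},
    {"dp":[0,0.02,0.12],"rot":[0,0,0],"hand":1},
    {"dp":[0,0.03,0.12],"rot":[0,0,0],"hand":1},
    {"dp":[0,0.03,0.12],"rot":[0,0,0],"hand":1},
    {"dp":[0,0.03,0.12],"rot":[0,0,0],"hand":1}
  ]
}}

```text
time: 9.78
ee_pos: [0.5568, -0.028, 0.0185]
tcp_rot: [3.141, -0.001, 0.002]
wrist_force: [0.1, -0.0, -0.0]
opening: -0.002
gripper_force: 0.0
```

>>> {"fn": "jog_arm", "kwargs": {
  "motion": [
    {"dp":[0,0.02,0],"rot":[0,0,0],"hand":1},
    {"dp":[0,0.038,0],"rot":[0,0,0],"hand":1},
    {"dp":[0,0.056,0],"rot":[0,0,0],"hand":1},
    {"dp":[0,0.074,0],"rot":[0,0,0],"hand":1},
    {"dp":[0,0.092,0],"rot":[0,0,0],"hand":1},
    {"dp":[0,0.11,0],"rot":[0,0,0],"hand":1},
    {"dp":[0,0.128,0],"rot":[0,0,0],"hand":1},
    {"dp":[0,0.144,0],"rot":[0,0,0],"hand":1},
    {"dp":[0,0.158,0],"rot":[0,0,0],"hand":1},
    {"dp":[0,0.158,0],"rot":[0,0,0],"hand":1}
  ]
}}

```text
time: 10.62
ee_pos: [0.5567, -0.1076, 0.0181]
tcp_rot: [-3.142, 0.001, -0.001]
wrist_force: [0.5, 0.7, 0.1]
opening: -0.005
gripper_force: 0.1
```

Run:
```python
from h import *
s=env.state();print(s['ee_pos'],s['wrist_force'])
im,d=save('wrist','w5'); X=wcloud(d); print(rect(X,.037,.05,.44,.588,-.27,-.02), rect(X,.03,.05,.58,.63,-.35,.05)['box'],rect(X,.033,.039,.53,.585,-.3,-.24))
```

```text
[ 0.5567136  -0.10757272  0.01805196] [0.48892231 0.69080662 0.14501244]Traceback (most recent call last):
  File "<stdin>", line 3, in <module>
  File "h.py", line 16, in rect
    k=1+np.argmax(st[1:,4]); p=X[l==k]; r=cv2.minAreaRect((p[:,:2]*1000).astype(np.float32))
        ~~~~~~~~~^^^^^^^^^^
    return _wrapfunc(a, 'argmax', axis=axis, out=out, **kwds)
    return bound(*args, **kwds)
ValueError: attempt to get argmax of an empty sequence
```

View pics/w5.png

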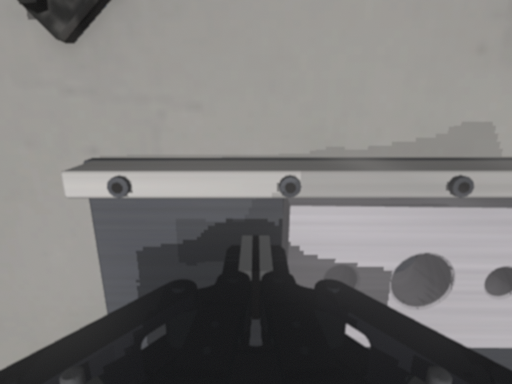

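The wrist view shows the block's left end at column 290. Its far edge is at row 205, nearly parallel to the fence bottom at row 197, so the block has stayed square.

Run:
```python
from h import *
X=wcloud(np.load('pics/w5.npy')); print(rect(X,.033,.045,.44,.588,-.27,-.1)); print(rect(X,.028,.05,.58,.63,-.35,.05)['box'])
im,d=save('top','top5'); X=cloud('top',d); print(rect(X,.033,.05,.44,.582,-.249,-.02))
```

```text
{'n': 22574, 'c': array([ 552.5, -164.2]), 'size': array([128.5,  71.1]), 'ang': 89.65, 'z': 0.04, 'box': [[517.0, -228.0], [588.0, -229.0], [588.0, -100.0], [517.0, -100.0]]}
[[580.0, -25.0], [580.0, -220.0], [602.0, -220.0], [602.0, -25.0]]
{'n': 727, 'c': array([ 548.5, -202. ]), 'size': array([67. , 72.8]), 'ang': 0.03, 'z': 0.0395, 'box': [[515.0, -166.0], [515.0, -238.0], [582.0, -238.0], [582.0, -166.0]]}
```

>>> {"fn": "jog_arm", "kwargs": {
  "motion": [
    {"dp":[0,0.006,0],"rot":[0,0,0],"hand":1},
    {"dp":[0,0.012,0],"rot":[0,0,0],"hand":1},
    {"dp":[0,0.016,0],"rot":[0,0,0],"hand":1},
    {"dp":[0,0.02,0],"rot":[0,0,0],"hand":1},
    {"dp":[0,0.023,0],"rot":[0,0,0],"hand":1},
    {"dp":[0,0.026,0],"rot":[0,0,0],"hand":1},
    {"dp":[0,0.026,0],"rot":[0,0,0],"hand":1},
    {"dp":[0,0.026,0],"rot":[0,0,0],"hand":1},
    {"dp":[0,0.026,0],"rot":[0,0,0],"hand":1},
    {"dp":[0,0.026,0],"rot":[0,0,0],"hand":1}
  ]
}}

```text
time: 11.55
ee_pos: [0.5564, -0.1194, 0.0177]
tcp_rot: [3.141, 0.001, -0.0]
wrist_force: [-0.9, 2.1, 0.2]
opening: -0.002
gripper_force: 1.1
```

>>> {"fn": "jog_arm", "kwargs": {
  "motion": [
    {"dp":[0,0.002,0],"rot":[0,0,0],"hand":1},
    {"dp":[0,0.004,0],"rot":[0,0,0],"hand":1},
    {"dp":[0,0.006,0],"rot":[0,0,0],"hand":1},
    {"dp":[0,0.008,0],"rot":[0,0,0],"hand":1},
    {"dp":[0,0.01,0],"rot":[0,0,0],"hand":1},
    {"dp":[0,0.01,0],"rot":[0,0,0],"hand":1},
    {"dp":[0,0.01,0],"rot":[0,0,0],"hand":1},
    {"dp":[0,0.01,0],"rot":[0,0,0],"hand":1},
    {"dp":[0,0.01,0],"rot":[0,0,0],"hand":1},
    {"dp":[0,0.01,0],"rot":[0,0,0],"hand":1}
  ]
}}

```text
time: 12.38
ee_pos: [0.5564, -0.1227, 0.0177]
tcp_rot: [-3.14, -0.003, 0.0]
wrist_force: [0.4, 6.1, 1.1]
opening: -0.004
gripper_force: 3.5
```

>>> {"fn": "jog_arm", "kwargs": {
  "motion": [
    {"dp":[0,-0.03,0],"rot":[0,0,0],"hand":1},
    {"dp":[0,-0.03,-0.06],"rot":[0,0,0],"hand":1},
    {"dp":[-0.03,-0.02,-0.13],"rot":[0,0,0],"hand":-0.3},
    {"dp":[-0.09,0.03,-0.13],"rot":[0,0,0],"hand":-0.3},
    {"dp":[-0.14,0.09,-0.13],"rot":[0,0,0],"hand":-0.3},
    {"dp":[-0.175,0.145,-0.13],"rot":[0,0,0],"hand":-0.3},
    {"dp":[-0.175,0.145,-0.13],"rot":[0,0,0],"hand":-0.3},
    {"dp":[-0.175,0.145,-0.08],"rot":[0,0,0],"hand":-0.3},
    {"dp":[-0.175,0.145,-0.03],"rot":[0,0,0],"hand":-0.3},
    {"dp":[-0.175,0.145,0],"rot":[0,0,0],"hand":-0.3}
  ]
}}

```text
time: 13.22
ee_pos: [0.4683, -0.1982, 0.0164]
tcp_rot: [3.141, -0.002, -0.001]
wrist_force: [-0.3, -0.1, -0.8]
opening: 0.649
gripper_force: 0.0
```

>>> {"fn": "jog_arm", "kwargs": {
  "motion": [
    {"dp":[0,0,0],"rot":[0,0,0],"hand":-0.3},
    {"dp":[0.02,0,0],"rot":[0,0,0],"hand":-0.3},
    {"dp":[0.04,0,0],"rot":[0,0,0],"hand":-0.3},
    {"dp":[0.055,0,0],"rot":[0,0,0],"hand":-0.3},
    {"dp":[0.065,0,0],"rot":[0,0,0],"hand":-0.3},
    {"dp":[0.07,0,0],"rot":[0,0,0],"hand":-0.3},
    {"dp":[0.074,0,0],"rot":[0,0,0],"hand":-0.3},
    {"dp":[0.078,0,0],"rot":[0,0,0],"hand":-0.3},
    {"dp":[0.078,0,0],"rot":[0,0,0],"hand":-0.3},
    {"dp":[0.078,0,0],"rot":[0,0,0],"hand":-0.3}
  ]
}}

```text
time: 14.05
ee_pos: [0.507, -0.1968, 0.0178]
tcp_rot: [3.142, 0.0, -0.003]
wrist_force: [-3.4, 0.3, 3.0]
opening: 0.65
gripper_force: 1.8
```

>>> {"fn": "jog_arm", "kwargs": {
  "motion": [
    {"dp":[0.002,0,0],"rot":[0,0,0],"hand":-0.3},
    {"dp":[0.004,0,0],"rot":[0,0,0],"hand":-0.3},
    {"dp":[0.006,0,0],"rot":[0,0,0],"hand":-0.3},
    {"dp":[0.008,0,0],"rot":[0,0,0],"hand":-0.3},
    {"dp":[0.01,0,0],"rot":[0,0,0],"hand":-0.3},
    {"dp":[0.011,0,0],"rot":[0,0,0],"hand":-0.3},
    {"dp":[0.011,0,0],"rot":[0,0,0],"hand":-0.3},
    {"dp":[0.011,0,0],"rot":[0,0,0],"hand":-0.3},
    {"dp":[0.011,0,0],"rot":[0,0,0],"hand":-0.3},
    {"dp":[0.011,0,0],"rot":[0,0,0],"hand":-0.3}
  ]
}}

```text
time: 14.88
ee_pos: [0.5095, -0.197, 0.0174]
tcp_rot: [3.141, -0.0, -0.011]
wrist_force: [-10.0, -0.1, 8.5]
opening: 0.652
gripper_force: 5.4
```

>>> {"fn": "jog_arm", "kwargs": {
  "motion": [
    {"dp":[-0.03,0,0],"rot":[0,0,0],"hand":-0.3},
    {"dp":[-0.06,0,-0.05],"rot":[0,0,0],"hand":-0.3},
    {"dp":[-0.06,0,-0.13],"rot":[0,0,0],"hand":-0.3},
    {"dp":[-0.06,0,-0.21],"rot":[0,0,0],"hand":-0.3},
    {"dp":[-0.06,0,-0.28],"rot":[0,0,0],"hand":-0.3},
    {"dp":[-0.06,0,-0.36],"rot":[0,0,0],"hand":-0.3},
    {"dp":[-0.06,0,-0.36],"rot":[0,0,0],"hand":-0.3},
    {"dp":[-0.06,0,-0.36],"rot":[0,0,0],"hand":-0.3},
    {"dp":[-0.06,0,-0.36],"rot":[0,0,0],"hand":-0.3},
    {"dp":[-0.06,0,-0.36],"rot":[0,0,0],"hand":-0.3}
  ]
}}

```text
time: 15.72
ee_pos: [0.4829, -0.1965, 0.1966]
tcp_rot: [-3.141, -0.001, 0.003]
wrist_force: [-0.6, -0.4, 1.0]
opening: 0.653
gripper_force: 0.0
```

Run:
```python
from h import *
s=env.state();print(s['ee_pos'],s['tcp_rot'])
im,d=save('wrist','w6'); X=wcloud(d); print(rect(X,.038,.05,.44,.61,-.28,-.02)); print(rect(X,.033,.038,.58,.63,-.35,.05)['box']); print(rect(X,.02,.034,.42,.54,-.31,-.25)); print(rect(X,.075,.09,.42,.5,-.31,-.25))
print([(np.round(r['centre'],3).tolist(),round(r['p'],2)) for r in env.spot_point('latch_knob','wrist')[:1]])
print([(np.round(r['centre'],3).tolist(),round(r['p'],2)) for r in env.spot_point('blank','wrist')[:1]])
a=cv2.imread('pics/w6.png'); cv2.imwrite('pics/w6b.png',cv2.resize(a[20:300,150:480],None,fx=2,fy=2,interpolation=cv2.INTER_CUBIC))
```

```text
[ 0.48288995 -0.1964681   0.19659436] [-3.14088406e+00 -1.24960843e-03  2.58542649e-03]
{'n': 9091, 'c': array([ 555. , -195.1]), 'size': array([ 69.6, 120.4]), 'ang': 0.02, 'z': 0.0401, 'box': [[520.0, -135.0], [520.0, -255.0], [590.0, -255.0], [590.0, -135.0]]}
[[590.0, -26.0], [590.0, -285.0], [602.0, -285.0], [602.0, -26.0]]
{'n': 1076, 'c': array([ 479.9, -276.8]), 'size': array([83.6, 20.3]), 'ang': 12.16, 'z': 0.0299, 'box': [[437.0, -276.0], [441.0, -296.0], [523.0, -278.0], [519.0, -258.0]]}
{'n': 372, 'c': array([ 452.4, -280.5]), 'size': array([18. , 18.9]), 'ang': 49.46, 'z': 0.0821, 'box': [[439.0, -281.0], [454.0, -294.0], [465.0, -280.0], [451.0, -268.0]]}
[([0.45, -0.282, 0.065], 0.84)]
[([0.557, -0.195, 0.014], 0.68)]
```

View pics/w6b.png

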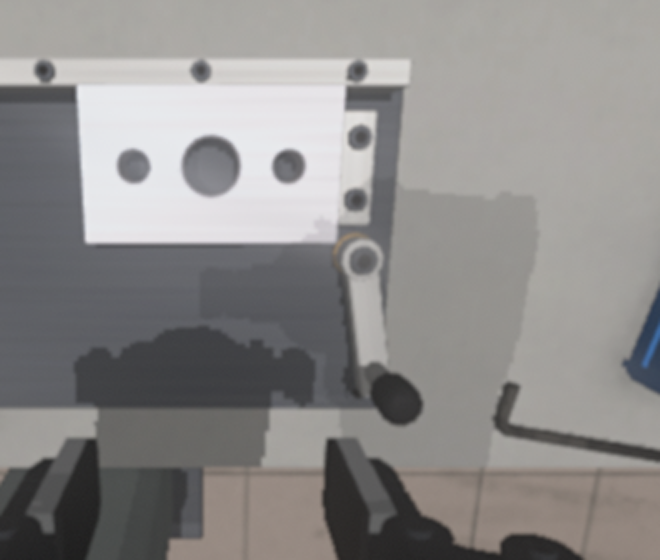

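The crop shows the block flush to the fence and the stop, and it measures centred at (555.0, -195.1) mm with angle 0.02°. The latch knob, at crop (397,398), is fully open. Next I grip the knob again.

>>> {"fn": "jog_arm", "kwargs": {
  "motion": [
    {"dp":[-0.015,0.04,0],"rot":[0,0,0.076],"hand":-1},
    {"dp":[-0.03,0.08,0],"rot":[0,0,0.152],"hand":-1},
    {"dp":[-0.045,0.12,0.04],"rot":[0,0,0.228],"hand":-1},
    {"dp":[-0.063,0.168,0.1],"rot":[0,0,0.305],"hand":-1},
    {"dp":[-0.063,0.168,0.14],"rot":[0,0,0.381],"hand":-1},
    {"dp":[-0.063,0.168,0.16],"rot":[0,0,0.381],"hand":-1},
    {"dp":[-0.063,0.168,0.21],"rot":[0,0,0.381],"hand":-1},
    {"dp":[-0.063,0.168,0.26],"rot":[0,0,0.381],"hand":-1},
    {"dp":[-0.063,0.168,0.293],"rot":[0,0,0.381],"hand":-1},
    {"dp":[-0.063,0.168,0.293],"rot":[0,0,0.381],"hand":-1}
  ]
}}

```text
time: 16.7
ee_pos: [0.451, -0.2784, 0.0482]
tcp_rot: [-3.003, 0.916, 0.009]
wrist_force: [-1.1, -0.4, 0.0]
opening: 1.004
gripper_force: 0.0
```

>>> {"fn": "jog_arm", "kwargs": {
  "motion": [
    {"dp":[0,0,0],"rot":[0,0,0],"hand":1},
    {"dp":[0,0,0],"rot":[0,0,0],"hand":1},
    {"dp":[0,0,0],"rot":[0,0,0],"hand":1},
    {"dp":[0,0,0],"rot":[0,0,0],"hand":1},
    {"dp":[0,0,0],"rot":[0,0,0],"hand":1},
    {"dp":[0,0,0],"rot":[0,0,0],"hand":1},
    {"dp":[0,0,0],"rot":[0,0,0],"hand":1},
    {"dp":[0,0,0],"rot":[0,0,0],"hand":1},
    {"dp":[0,0,0],"rot":[0,0,0],"hand":1},
    {"dp":[0,0,0],"rot":[0,0,0],"hand":1}
  ],
  "force": 25
}}

```text
time: 17.53
ee_pos: [0.4518, -0.2812, 0.0521]
tcp_rot: [3.001, -0.926, 0.001]
wrist_force: [-2.6, 0.6, 6.6]
opening: 0.219
gripper_force: 24.4
```

Run:
```python
from h import *
s=env.state(); print(s['ee_pos'],s['opening'],s['gripper_force'],s['wrist_force'])
p=np.array([.5105,-.270])
for r in [*np.linspace(1.745,.05,18),0,-.05]: 
    q=p+.060*np.array([-np.sin(r),np.cos(r)]); print(round(r,2),np.round(q,4),move([*(q-s['ee_pos'][:2]),0])[0][:2])
```

```text
[ 0.45175528 -0.28117543  0.05209981] 0.2191597610350021 24.371133848908357 [-2.63384826  0.56822151  6.61928448]
1.74 [ 0.4514 -0.2804] [-0.001 -0.001]
1.65 [ 0.4507 -0.2745] [-0.009 -0.01 ]
1.55 [ 0.4505 -0.2685] [-0.016 -0.02 ]
1.45 [ 0.451  -0.2625] [-0.022 -0.03 ]
1.35 [ 0.452  -0.2566] [-0.027 -0.041]
1.25 [ 0.4536 -0.2509] [-0.031 -0.052]
1.15 [ 0.4558 -0.2453] [-0.034 -0.064]
1.05 [ 0.4585 -0.24  ] [-0.035 -0.076]
0.95 [ 0.4618 -0.235 ] [-0.035 -0.088]
0.85 [ 0.4655 -0.2303] [-0.035 -0.1  ]
0.75 [ 0.4697 -0.226 ] [-0.033 -0.111]
0.65 [ 0.4743 -0.2222] [-0.029 -0.123]
0.55 [ 0.4792 -0.2188] [-0.025 -0.134]
0.45 [ 0.4845 -0.2159] [-0.019 -0.145]
0.35 [ 0.49   -0.2136] [-0.013 -0.155]
0.25 [ 0.4957 -0.2119] [-0.005 -0.164]
0.15 [ 0.5016 -0.2107] [ 0.003 -0.173]
0.05 [ 0.5075 -0.2101] [ 0.012 -0.18 ]
0 [ 0.5105 -0.21  ] [ 0.017 -0.184]
-0.05 [ 0.5135 -0.2101] [ 0.022 -0.187]
```

>>> {"fn": "jog_arm", "kwargs": {
  "motion": [
    {"dp":[-0.009,-0.01,0],"rot":[0,0,0],"hand":1},
    {"dp":[-0.016,-0.02,0],"rot":[0,0,0],"hand":1},
    {"dp":[-0.022,-0.03,0],"rot":[0,0,0],"hand":1},
    {"dp":[-0.027,-0.041,0],"rot":[0,0,0],"hand":1},
    {"dp":[-0.031,-0.052,0],"rot":[0,0,0],"hand":1},
    {"dp":[-0.034,-0.064,0],"rot":[0,0,0],"hand":1},
    {"dp":[-0.035,-0.076,0],"rot":[0,0,0],"hand":1},
    {"dp":[-0.035,-0.088,0],"rot":[0,0,0],"hand":1},
    {"dp":[-0.035,-0.1,0],"rot":[0,0,0],"hand":1},
    {"dp":[-0.033,-0.111,0],"rot":[0,0,0],"hand":1}
  ]
}}

```text
time: 18.37
ee_pos: [0.4664, -0.2265, 0.0514]
tcp_rot: [2.999, -0.929, -0.008]
wrist_force: [-7.0, -2.9, 3.2]
opening: 0.225
gripper_force: 27.4
```

>>> {"fn": "jog_arm", "kwargs": {
  "motion": [
    {"dp":[0.004,-0.012,0],"rot":[0,0,0],"hand":1},
    {"dp":[0.008,-0.023,0],"rot":[0,0,0],"hand":1},
    {"dp":[0.014,-0.034,0],"rot":[0,0,0],"hand":1},
    {"dp":[0.02,-0.044,0],"rot":[0,0,0],"hand":1},
    {"dp":[0.028,-0.053,0],"rot":[0,0,0],"hand":1},
    {"dp":[0.036,-0.062,0],"rot":[0,0,0],"hand":1},
    {"dp":[0.045,-0.069,0],"rot":[0,0,0],"hand":1},
    {"dp":[0.05,-0.073,0],"rot":[0,0,0],"hand":1},
    {"dp":[0.053,-0.075,0],"rot":[0,0,0],"hand":1},
    {"dp":[0.053,-0.075,0],"rot":[0,0,0],"hand":1}
  ]
}}

```text
time: 19.2
ee_pos: [0.5098, -0.2106, 0.0511]
tcp_rot: [2.999, -0.928, -0.008]
wrist_force: [-6.3, -3.2, 3.1]
opening: 0.217
gripper_force: 26.1
```

>>> {"fn": "jog_arm", "kwargs": {
  "motion": [
    {"dp":[0.003,-0.002,0],"rot":[0,0,0],"hand":1},
    {"dp":[0.006,-0.004,0],"rot":[0,0,0],"hand":1},
    {"dp":[0.009,-0.006,0],"rot":[0,0,0],"hand":1},
    {"dp":[0.012,-0.008,0],"rot":[0,0,0],"hand":1},
    {"dp":[0.012,-0.008,0],"rot":[0,0,0],"hand":1},
    {"dp":[0.012,-0.008,0],"rot":[0,0,0],"hand":1},
    {"dp":[0.012,-0.008,0],"rot":[0,0,0],"hand":1},
    {"dp":[0.012,-0.008,0],"rot":[0,0,0],"hand":1},
    {"dp":[0.012,-0.008,0],"rot":[0,0,0],"hand":1},
    {"dp":[0.012,-0.008,0],"rot":[0,0,0],"hand":1}
  ]
}}

```text
time: 20.03
ee_pos: [0.5101, -0.2106, 0.0508]
tcp_rot: [2.996, -0.929, -0.026]
wrist_force: [-24.0, -0.3, 18.3]
opening: 0.22
gripper_force: 27.9
```

>>> {"fn": "jog_arm", "kwargs": {
  "motion": [
    {"dp":[-0.005,0.003,0],"rot":[0,0,0],"hand":1},
    {"dp":[-0.005,0.003,0],"rot":[0,0,0],"hand":-1},
    {"dp":[-0.005,0.003,0],"rot":[0,0,0],"hand":-1},
    {"dp":[-0.005,0.003,0],"rot":[0,0,0],"hand":-1},
    {"dp":[-0.005,0.003,0],"rot":[0,0,0],"hand":-1},
    {"dp":[-0.005,0.003,-0.03],"rot":[0,0,0],"hand":-1},
    {"dp":[-0.005,0.003,-0.1],"rot":[0,0,0],"hand":-1},
    {"dp":[-0.005,0.003,-0.18],"rot":[0,0,0],"hand":-1},
    {"dp":[-0.005,0.003,-0.26],"rot":[0,0,0],"hand":-1},
    {"dp":[-0.005,0.003,-0.3],"rot":[0,0,0],"hand":-1}
  ]
}}

```text
time: 20.87
ee_pos: [0.519, -0.2093, 0.2061]
tcp_rot: [-3.002, 0.924, -0.01]
wrist_force: [0.8, 0.2, -0.4]
opening: 0.995
gripper_force: 0.0
```

>>> {"fn": "jog_arm", "kwargs": {
  "motion": [
    {"dp":[-0.07,0,-0.02],"rot":[0,0,0],"hand":-1},
    {"dp":[-0.1,0,-0.04],"rot":[0,0,0],"hand":-1},
    {"dp":[-0.1,0,-0.04],"rot":[0,0,0],"hand":-1},
    {"dp":[-0.1,0,-0.04],"rot":[0,0,0],"hand":-1},
    {"dp":[-0.1,0,-0.04],"rot":[0,0,0],"hand":-1},
    {"dp":[-0.1,0,-0.04],"rot":[0,0,0],"hand":-1},
    {"dp":[-0.1,0,-0.04],"rot":[0,0,0],"hand":-1},
    {"dp":[-0.1,0,-0.04],"rot":[0,0,0],"hand":-1},
    {"dp":[-0.1,0,-0.04],"rot":[0,0,0],"hand":-1},
    {"dp":[-0.1,0,-0.04],"rot":[0,0,0],"hand":-1}
  ]
}}

```text
time: 21.7
ee_pos: [0.4757, -0.1812, 0.2209]
tcp_rot: [-3.002, 0.925, 0.001]
wrist_force: [-0.2, 0.1, 0.7]
opening: 0.997
gripper_force: 0.0
```

Run:
```python
from h import *
s=env.state();print(s['ee_pos'],s['wrist_force'])
im,d=save('wrist','w7'); X=wcloud(d); print(rect(X,.037,.05,.44,.61,-.28,-.02)); print(rect(X,.033,.037,.585,.63,-.35,.05)['box']); print(rect(X,.02,.033,.46,.53,-.31,-.18)); print(rect(X,.075,.09,.46,.55,-.31,-.18))
for n,q in(('wrist','latch_knob'),('top','paste_tin'),('top','hex_key')):
    if n=='top': env.snapshot('top')
    print(q,[np.round(r['centre'],3).tolist() for r in env.spot_point(q,n)[:1]])
```

```text
[ 0.47571657 -0.18122086  0.22094491] [-0.24646768  0.13823369  0.71825105]
{'n': 8260, 'c': array([ 560.9, -192.7]), 'size': array([128.2,  81.5]), 'ang': 89.98, 'z': 0.0405, 'box': [[520.0, -257.0], [602.0, -257.0], [602.0, -129.0], [520.0, -129.0]]}
[[590.0, -285.0], [602.0, -285.0], [602.0, -46.0], [590.0, -46.0]]
{'n': 841, 'c': array([ 509.9, -246.1]), 'size': array([20.2, 68.8]), 'ang': 2.23, 'z': 0.0305, 'box': [[498.0, -212.0], [501.0, -281.0], [521.0, -280.0], [519.0, -211.0]]}
{'n': 368, 'c': array([ 511. , -210.5]), 'size': array([18.5, 19.1]), 'ang': 9.86, 'z': 0.0827, 'box': [[500.0, -203.0], [504.0, -221.0], [522.0, -218.0], [518.0, -199.0]]}
latch_knob [[0.512, -0.212, 0.065]]
paste_tin []
hex_key [[0.411, -0.416, 0.001]]
```

View pics/w7.png

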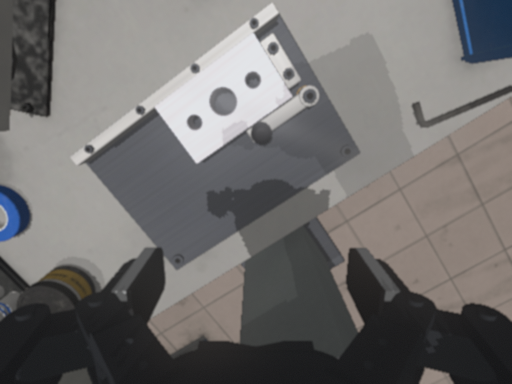

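The last picture shows the block flush in the corner, about (225,95), and the latch shut behind it with its knob at (262,132). The tin, tape and hex key have not been touched. I run one last check of the block and hand in if it passes.

Run:
```python
from h import *
X=wcloud(np.load('pics/w7.npy')); r=rect(X,.039,.05,.44,.6,-.28,-.02); print(r)
if abs(r['c'][0]-555)<1.5 and abs(r['c'][1]+195)<1.5: print(env.hand_in())
```

```text
{'n': 7846, 'c': array([ 560. , -194.8]), 'size': array([120.3,  79.6]), 'ang': 89.99, 'z': 0.0408, 'box': [[520.0, -255.0], [600.0, -255.0], [600.0, -135.0], [520.0, -135.0]]}
```

The fit took in some fence points on the far side. The near edge (520 mm) and both ends (-255 and -135 mm) are exactly at the seat, so I hand in.

```bash
python3 -c "
from h import *
print(env.hand_in())"
```

```text
the job is handed in; nothing more can be done
None
```

The job is handed in: the latch was swung open, the block slid flush and square against the back fence and end stop, and the latch swung fully shut behind it; the arm never went near the tin, tape roll or hex key, and it took about 22 s of the 67 s allowed.

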